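Open the dust port, start the extractor, then the sander

ROBOT

A 7-joint arm with a two-finger parallel gripper is mounted at the origin on the work surface. World frame = base frame: x ahead of the robot, y to its left, z up, the work surface at z = 0. Lengths are in mm, angles in rad, forces in N, time in s.
With the tool pointing down it reaches from about 400 to 900 mm from the base axis. Payload 5.6 kg.
Tool frame: the origin (TCP) lies midway between the tips of the shut fingers; the grasp point (between the pads) lies 19 mm behind it; z points along the fingers, y is the line along which they close (so a half turn about z gives the same grasp; the last joint's range is limited). The gripper opens to 92 mm and grips with 3 to 60 N. Pads are 20 mm wide; open, the fingers measure 128 mm over their backs; the gripper's body (75 mm by 189 mm) begins 69 mm behind the grasp point.
Start: joints at [-1.218, 0.468, -0.012, 1.603, 0.006, 1.071, -0.056], TCP at [250.647, 599.738, 183.992] pointing down, gripper open.
Joint ranges: [-2.53, 2.53], [-0.31, 2.02], [-1.57, 1.55], [0.28, 2.44], [-1.29, 4.43], [0.15, 1.84], [-2.92, 2.92]. Speed limits (rad/s): [2.57, 2.57, 3.14, 3.14, 3.14, 3.14, 3.14].

INTERFACE

Orientations are given as a rotation vector (axis times angle).
In Python, from cell import robot, grip, kin, viewer gives the robot as it stands. Calls block until the motion is done:
- robot.movep(position, orientation): joint-space move of the TCP to a pose.
- robot.servo_line(position, feed=150, rotation=None): straight line of the TCP; rotation=None keeps the orientation; feed is the mean speed in mm/s.
- robot.goto_joints(angles): joint-space move.
- grip(opening, newtons=None): opening from 0.0 (shut) to 1.0 (fully open); newtons is the grip in N (None keeps the last); returns when the fingers have stopped.
- robot.hold(seconds).
- kin.ik(position, orientation): joint angles nearest the present ones, or None.
- robot.observe(): the state.
- viewer.read_camera(name): name is "scene" or "top"; returns the picture (420x560x3 uint8, red, green, blue); there is no depth.
- viewer.camera_info(name): a dict with "camera_matrix" (3x3 intrinsics, pixels), "R" (3x3) and "t" (3): a world point X has camera coordinates R X + t. Camera axes: x right, y down, z forward; pixel columns grow to the right and rows downward; lengths in mm; the calibration is good to about 2 mm. A picture is of the moment at which its call begins. camera_info takes no time and is no camera call.
A pose or a line that the arm cannot do raises robot.IKError and nothing moves.
- robot.job_done(): hands the job in; it is judged then, once.
Trained networks look in the newest picture that a camera, given by its name, has taken for a name from the list of things; names that differ only in an ending like _2 or _b are one class to them, and where a whole thing is asked for, a point or a joint stands for the part that bears it (a point fixed in the world has none). Each returns a list of dicts, best first, with "confidence" (0 to 1); they miss things now and then, are a little off and sometimes report something else, mostly with a low value. They report only what shows in the picture. A call takes as long as a camera call.
- viewer.silhouettes(name, camera): "mask" (420x560 bool, what is visible of it).
- viewer.pinpoint(name, camera): "at" ([x, y, z] in mm, in the coordinates of the camera as it stood for that picture, good to about 4 mm: a listed point, or the origin of a listed thing).
The state is a dict: "t": time; "joints": joint angles; "joint_velocities": joint speeds; "joint_torque": joint torques, N m; "tcp_pos": TCP position; "tcp_rot": TCP orientation; "contact_force": force on the tool from outside, world axes, zero at the start; "wrist_torque": the same for the moment, N m; "grip_width": opening from 0.0 (shut) to 1.0 (fully open); "grip_force": force on a finger pad.
Only numpy, scipy, OpenCV 4.12 (cv2) and the standard library are available. Lean on these libraries where they do the work, as an engineer would, in place of code of your own. Each camera call takes 0.05 s, during which the arm holds its last target. There are 200 camera calls.

TASK

Get the disc sander running with its dust extraction, in this order: push the sliding gate of the dust port fully open by its upright face, then press the raised end of the big rocker on the extractor's switch box right down so that it stays on, then press the small flat start button on the sander's switch box fully in and let it go. Do not press the large mushroom stop button, and leave the tools and other loose things on the bench where they are.

Things in the scene. Friction and masses are not known exactly. Their poses are not given: they have to be found in the camera images.
- port: dust port fixed to the bench: flat aluminium frame 110 mm (its x) by 170 mm (its y) by 14 mm high, with a rail 8 mm high and 12 mm wide along each long edge and a 50 mm round hole. A steel gate plate slides between the rails and opens towards the port's +y. Origin: centre of its underside; z up. Place and heading (up to 0.3 rad) vary
- gate (a joint): how far the gate plate has slid open, m: 0 shut (hole covered), 0.060 fully open against its stop (hole clear). It starts between 0 and 0.012. Friction about 2 N; it stays where it is left
- gate_face (a point): middle of the flat upright push face on the gate, 60 mm wide (port's x), 30 mm high, facing the port's -y; push it towards +y. 15 mm above the gate plate's top, 15 mm below the face's top edge, 33.5 mm above the bench. A ramp slopes down behind it. On its -y side the plate runs on flat for 30 mm, then the frame, 4 mm lower, for 15 mm or more. Axes as the port; moves with the gate
- extractor_box: dust extractor's switch box, fixed: grey box 120 mm (its x) by 85 mm (its y) by 50 mm high with one big paddle rocker on top in a 78 x 50 mm black bezel (56 mm high). Origin: centre of its underside; z up. Place and heading (up to 0.5 rad) vary
- rocker (a joint): angle of the rocker, rad: 0 is off (the end at the box's -x raised), 0.44 is fully on (that end right down against its stop). It stays where it is left; about 3 N at the raised end turns it
- rocker_raised_end (a point): where to press: top face of the rocker, 26 mm from its pivot towards the box's -x, 6 mm from that end. The rocker is a grey paddle 64 mm long (box's x), 36 mm wide, pivoted across its middle (top 67 mm above the bench there), with three thin dark ribs at this end. The point starts about 73 mm above the bench and goes down about 11 mm when fully on
- sander_box: sander's switch box, fixed: grey box 130 mm (its x) by 85 mm (its y) by 50 mm high with two buttons on top, start towards its -x, stop towards its +x, 66 mm apart. Origin: centre of its underside; z up. Place and heading (up to 0.5 rad) vary
- start (a joint): how far the start button is pressed, m: 0 out, 0.006 fully in (5 N). It springs back
- start_top (a point): centre of the top of the start button: small flat round grey cap, 28 mm across, 72 mm above the bench, in a 44 mm black collar 62 mm high
- stop (a joint): how far the stop button is pressed, m: 0 out, 0.006 fully in (it starts to move at 2 N). It springs back. Leave it alone
- stop_top (a point): centre of the top of the stop button: large grey mushroom head, 42 mm across, 84 mm above the bench
- sanding_block: loose, leave alone: cork sanding block 45 x 85 x 32 mm high, near the robot side of the dust port. Origin: centre of its underside
- glue: loose, leave alone: small glue bottle, 44 mm across, 85 mm high, behind the extractor switch box. Origin: centre of its underside
- tape: loose, leave alone: tape measure standing on edge, 35 x 58 x 58 mm high, behind the sander switch box. Origin: centre of its underside
- plane: loose, leave alone: wooden hand plane, 52 x 160 x 32 mm with an iron standing to about 70 mm, at the right of the bench. Origin: centre of its underside
- chisel: loose, leave alone: chisel about 215 mm long lying on the bench, up to 26 mm high, towards the far edge. Origin: in the middle of its length, under it
- mallet: loose, leave alone: wooden mallet lying down, 210 mm long, head 95 mm wide and 52 mm high, at the left. Origin: in the middle of its length, under it
- tenon: loose, leave alone: trial tenon, wooden block 45 x 90 x 36 mm high with a tongue, at the right near the robot. Origin: centre of its underside

How it is judged:
By the outcome, as a careful person would: the job done as asked, in the order asked, and still so for the second after the job is handed in, with the robot touching nothing.
It also fails if it takes over 48 s, if anything falls off the work surface, if the arm or the gripper's body presses on something with over 40 N, if the wrist force passes 120 N, or if a joint passes its speed limit or range.

## Working session

There is one attempt and no reset: what is moved stays moved. The work goes in short steps, each a Python script; the robot and the scene stay as the last script left them, time stands still between calls to the robot, and variables do not carry over. Pictures are saved under pics/ and viewed, at most 10 in all, crops included, and the job is handed in when it is done.

```bash
mkdir -p pics
cat > h.py <<'E'
import numpy as np, cv2
from cell import robot, grip, kin, viewer
def world(p,cam):
    i=viewer.camera_info(cam); return np.array(i["R"]).T@(np.array(p)-np.array(i["t"]))
def shot(cam,fn=None):
    im=viewer.read_camera(cam)
    if fn: cv2.imwrite("pics/"+fn,im[:,:,::-1])
    return im
def pix(X,cam):
    i=viewer.camera_info(cam); c=np.array(i["R"])@np.array(X)+np.array(i["t"]); u=np.array(i["camera_matrix"])@c; return u[:2]/u[2]
def onplane(uv,z,cam):
    i=viewer.camera_info(cam); R=np.array(i["R"]);o=-R.T@np.array(i["t"]); d=R.T@np.linalg.solve(np.array(i["camera_matrix"]),[uv[0],uv[1],1.]); return o+d*(z-o[2])/d[2]
E
python3 - <<'E'
from h import *
np.set_printoptions(precision=1,suppress=True)
for cam in("top","scene"):
    shot(cam,cam+"0.png")
    for n in("port","gate_face","extractor_box","rocker_raised_end","sander_box","start_top","stop_top","glue","tape","sanding_block"):
        print(cam,n,[(world(d["at"],cam),round(d["confidence"],2)) for d in viewer.pinpoint(n,cam)[:2]])
o=robot.observe();print(o["t"],o["tcp_rot"])
E
```

```text
top port [(array([ 540.7, -216.1,    1.9]), 0.8), (array([748.3, -26.6,   2.4]), 0.24)]
top gate_face [(array([ 537.6, -249.9,   31.4]), 0.78)]
top extractor_box [(array([464.7, 257.9,   0.4]), 0.67), (array([501.4, -20.1,  -0.1]), 0.18)]
top rocker_raised_end [(array([441.4, 256.9,  73.3]), 0.65)]
top sander_box [(array([502.3, -18.8,  -0.3]), 0.78)]
top start_top [(array([471. , -13.2,  68.8]), 0.46)]
top stop_top [(array([436.6, 258.3,  70.8]), 0.68), (array([532.7, -22.2,  82.9]), 0.62)]
top glue [(array([571.2, 279.2,   2.8]), 0.56)]
top tape [(array([610.9, -42. ,  -2.4]), 0.76), (array([ 388.3, -437. ,    2.7]), 0.3)]
top sanding_block [(array([ 445.5, -228.2,    0.5]), 0.9), (array([441.1, 257.4,  71.4]), 0.27)]
scene port [(array([ 543.3, -213.8,    2.4]), 0.77)]
scene gate_face [(array([ 535.1, -252.8,   34.5]), 0.84)]
scene extractor_box [(array([459.1, 263.3,   0.1]), 0.93)]
scene rocker_raised_end [(array([437.3, 251.8,  72.2]), 0.61)]
scene sander_box [(array([495.7, -17.5,  -1.5]), 0.97)]
scene start_top [(array([464.6, -11.5,  73.1]), 0.52)]
scene stop_top [(array([532.6, -26.6,  89.7]), 0.61), (array([438.1, 252.6,  74.4]), 0.43)]
scene glue [(array([567.2, 270.6,   2.5]), 0.8)]
scene tape [(array([612.6, -37.4,   1.1]), 0.8)]
scene sanding_block [(array([ 445. , -228.3,   -0.8]), 0.65)]
1.1 [0.6 3.1 0. ]
```

View pics/top0.png

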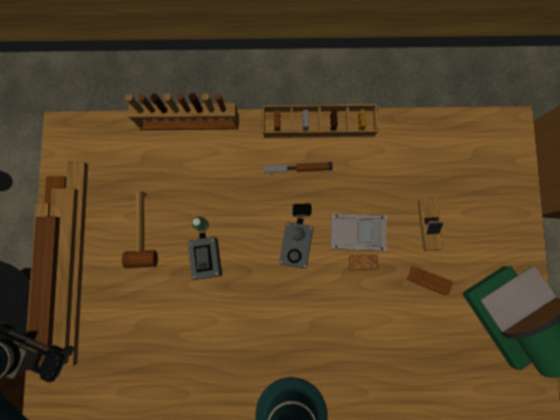

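View pics/scene0.png

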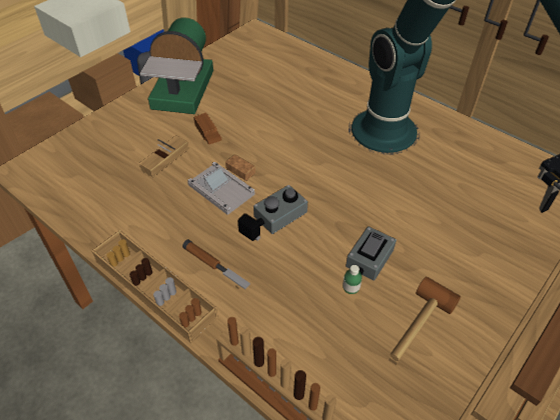

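Run:
```python
from h import *
a=cv2.imread("pics/top0.png");b=cv2.imread("pics/scene0.png")
c=lambda im,x,y:cv2.resize(im[y:y+75,x:x+100],None,fx=4,fy=4,interpolation=cv2.INTER_CUBIC)
cv2.imwrite("pics/c1.png",cv2.convertScaleAbs(np.vstack([np.hstack([c(a,155,205),c(a,250,195)]),np.hstack([c(a,310,195),c(b,170,150)])]),alpha=1.6))
for n in("port","gate_face","extractor_box","rocker","sander_box"):
    for cam in("top","scene"):
        r=viewer.silhouettes(n,cam)
        if not r: print(n,cam,None);continue
        m=r[0]["mask"].astype(np.uint8); z={"port":18,"gate_face":20,"rocker":66}.get(n,50)
        ct=max(cv2.findContours(m,0,1)[0],key=cv2.contourArea)[:,0]
        w=np.array([onplane(p,z,cam)[:2] for p in ct],np.float32)
        print(n,cam,round(r[0]["confidence"],2),cv2.minAreaRect(w))
```

```text
port top 0.72 ((536.9852294921875, -213.30894470214844), (170.67523193359375, 113.42880249023438), 87.43103790283203)
port scene 0.69 ((542.4672241210938, -212.99888610839844), (184.95953369140625, 123.59500122070312), 87.90438079833984)
gate_face top 0.62 ((536.5534057617188, -247.49359130859375), (71.1467056274414, 80.9383316040039), 88.0447006225586)
gate_face scene 0.58 ((534.0833129882812, -247.4224853515625), (76.25952911376953, 88.41561126708984), 87.33625793457031)
extractor_box top 0.74 ((470.0079650878906, 256.1551818847656), (139.61729431152344, 96.95133209228516), 7.311154842376709)
extractor_box scene None
rocker top 0.68 ((461.6136474609375, 258.8818054199219), (73.02701568603516, 41.43087387084961), 1.0654125213623047)
rocker scene 0.89 ((462.0372314453125, 257.0743408203125), (76.52793884277344, 38.02089309692383), 10.53626823425293)
sander_box top 0.61 ((506.80670166015625, -20.23894500732422), (84.6310806274414, 145.2769012451172), 79.48179626464844)
sander_box scene 0.68 ((513.7973022460938, -7.369667053222656), (115.8503189086914, 155.51406860351562), 79.07530212402344)
```

View pics/c1.png

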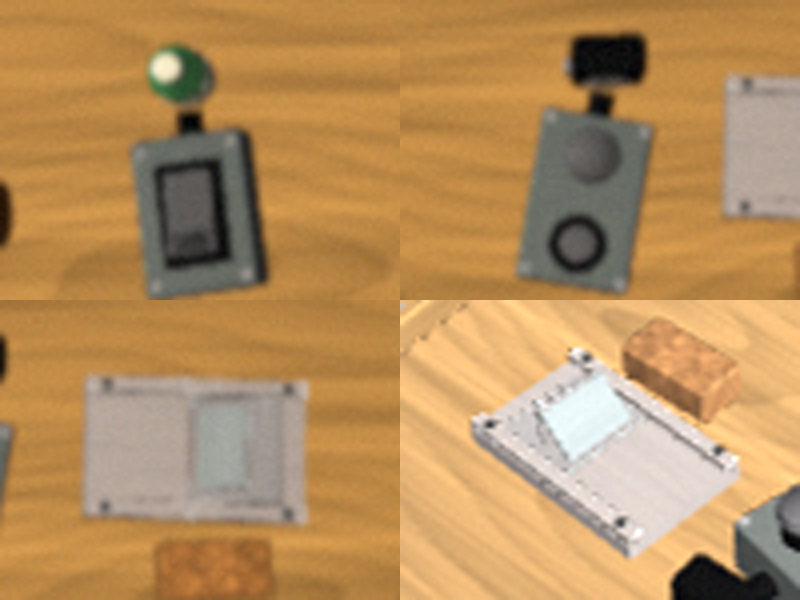

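```bash
cat >> h.py <<'E'
from scipy.spatial.transform import Rotation
def down(a):
    best=None
    y=np.array([np.cos(a),np.sin(a),0]); z=np.array([0,0,-1.]); return Rotation.from_matrix(np.c_[np.cross(y,z),y,z]).as_rotvec()
def rot(p,a):
    """of the two half turns, the one with the last joint nearer its middle"""
    c=[(abs(q[6]),down(b)) for b in(a,a+np.pi) if (q:=kin.ik(p,down(b))) is not None]
    return min(c,key=lambda v:v[0])[1]
def guarded(p,d,dist,step,N,feed):
    """advance along unit d until the opposing force passes N; returns travel log"""
    log=[];s=0
    while s<dist:
        s+=step; robot.servo_line(list(np.array(p)+s*np.array(d)),feed=feed); o=robot.observe()
        f=-np.dot(o["contact_force"],d); log.append((round(s,1),round(float(f),1),round(o["t"],2)))
        if f>N: break
    return log
PY=-.042
E
python3 - <<'E'
from h import *
for n,uv,z in(("start",(293.9,255.4),72),("ribs",(201.6,265.4),73),("face top edge",(310+250/4-.4,195+(445-300)/4-.4),48.5)): print(n,onplane(uv,z,"top"))
u=np.array([-np.sin(PY),np.cos(PY),0]); face=np.array([536.4,-251.4,0])
p=face-22*u; grip(0.0)
r=rot([p[0],p[1],130],PY)
robot.movep([p[0],p[1],130],r); o=robot.observe(); print(o["t"],o["tcp_pos"],o["joints"])
robot.servo_line([p[0],p[1],29],feed=100); print(robot.observe()["contact_force"])
shot("top","g1.png"); a=shot("scene","g2.png")
p[2]=29
print(guarded(p,u,20,5,1,60)); print(robot.observe()["contact_force"])
a=cv2.imread("pics/g2.png")[130:230,160:290]; cv2.imwrite("pics/g3.png",cv2.resize(a,None,fx=5,fy=5))
E
```

```text
start [467.47267187 -12.18143509  72.        ]
ribs [441.18682012 258.29593851  73.        ]
face top edge [ 539.61575246 -249.46903761   48.5       ]
6.1667 [ 535.96442063 -272.46932908  129.88021638] [-0.25166946  0.59121267  0.92550925  1.81859066 -0.55252355  1.01416664
  0.85724001]
[-0.6394293   0.05797231 -0.1247734 ]
[(5, 0.0, 7.67), (10, -0.4, 7.92), (15, -0.2, 8.18), (20, -0.1, 8.43)]
[-0.47076729  0.13891664 -0.59906409]
```

View pics/g3.png

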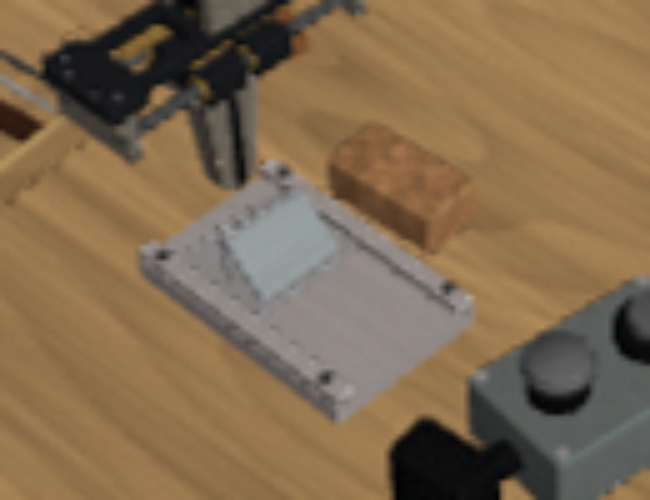

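Run:
```python
from h import *
u=np.array([-np.sin(PY),np.cos(PY),0]); p=np.array([536.4,-251.4,29])-2*u
print(guarded(p,u,50,5,6,60)); q=p+50*u
print(guarded(q,u,45,2.5,7,40))
o=robot.observe();print(o["tcp_pos"],o["contact_force"])
shot("scene","g4.png");shot("top","g5.png")
print([(world(d["at"],"scene"),d["confidence"]) for d in viewer.pinpoint("gate_face","scene")[:1]])
a=cv2.imread("pics/g4.png")[130:230,160:290]; cv2.imwrite("pics/g6.png",cv2.resize(a,None,fx=5,fy=5))
```

```text
[(5, -0.0, 8.68), (10, 0.6, 8.93), (15, -0.6, 9.18), (20, 0.4, 9.43), (25, -0.0, 9.68), (30, 0.6, 9.93), (35, 0.2, 10.18), (40, -0.3, 10.43), (45, -0.3, 10.68), (50, 1.1, 10.93)]
[(2.5, -0.5, 11.18), (5.0, 0.1, 11.43), (7.5, 0.8, 11.68), (10.0, -0.4, 11.93), (12.5, 0.0, 12.18), (15.0, -0.0, 12.43), (17.5, 0.3, 12.68), (20.0, -0.4, 12.93), (22.5, 0.8, 13.18), (25.0, -0.3, 13.43), (27.5, -0.7, 13.68), (30.0, 0.2, 13.93), (32.5, 0.4, 14.18), (35.0, -0.0, 14.43), (37.5, -0.8, 14.68), (40.0, -0.3, 14.93), (42.5, 0.5, 15.18), (45.0, 0.2, 15.43)]
[ 540.39384269 -158.25475737   29.00102494] [-0.11514636 -0.23084091  0.3138379 ]
[(array([ 538.76367196, -254.27915552,   34.38419018]), 0.71)]
```

View pics/g6.png

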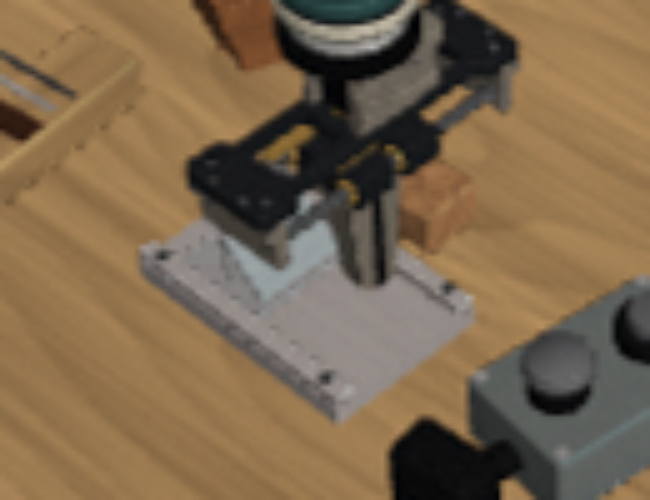

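Run:
```python
from h import *
o=robot.observe();print(o["grip_width"],o["tcp_pos"])
f=lambda X:(pix(X,"scene")-[160,130])*5
print("tip",f(o["tcp_pos"])," face",f([536.4,-251.4,33.5]),"under tip on gate",f([540.4,-158.3,14]))
a=cv2.imread("pics/g5.png")[195:270,310:410]; cv2.imwrite("pics/g7.png",cv2.convertScaleAbs(cv2.resize(a,None,fx=6,fy=6),alpha=1.5))
print([(pix(X,"top")-[310,195])*6 for X in (o["tcp_pos"],[536.4,-251.4,33.5])])
```

```text
0.004280924818586641 [ 540.29708906 -158.53653314   29.01337905]
tip [370.25029198 311.52729302]  face [259.68759099 226.83778333] under tip on gate [371.95081072 329.64776934]
[array([186.41281263, 219.50935835]), array([370.37446682, 224.27804672])]
```

View pics/g7.png

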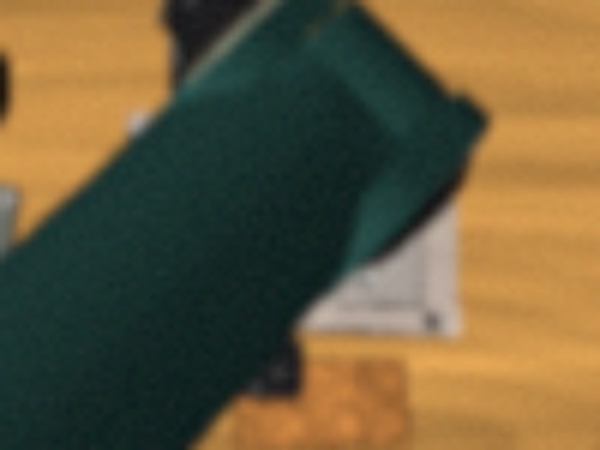

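Run:
```python
from h import *
p=robot.observe()["tcp_pos"]; p=np.array([p[0],p[1],29])
robot.servo_line(list(p-[0,0,8]),feed=60)
print(guarded(p-[0,0,8],[0,0,-1],40,2,3,40)); o=robot.observe(); print(o["tcp_pos"],o["contact_force"])
shot("scene","g8.png"); a=cv2.imread("pics/g8.png")[130:230,160:290]; cv2.imwrite("pics/g9.png",cv2.resize(a,None,fx=5,fy=5))
```

```text
[(2, -0.0, 16.11), (4, 0.2, 16.36), (6, -0.0, 16.61), (8, 0.9, 16.86), (10, -0.0, 17.11), (12, 0.3, 17.36), (14, 0.8, 17.61), (16, 0.6, 17.86), (18, 0.5, 18.11), (20, -0.0, 18.36), (22, 0.3, 18.61), (24, -0.1, 18.86), (26, 0.9, 19.11), (28, 0.1, 19.36), (30, 0.0, 19.61), (32, -0.2, 19.86), (34, -0.3, 20.11), (36, -0.6, 20.36), (38, 8.3, 20.61)]
[ 540.64177319 -158.65049307  -16.1366833 ] [-2.14465859  1.37425666  8.31349884]
```

View pics/g9.png

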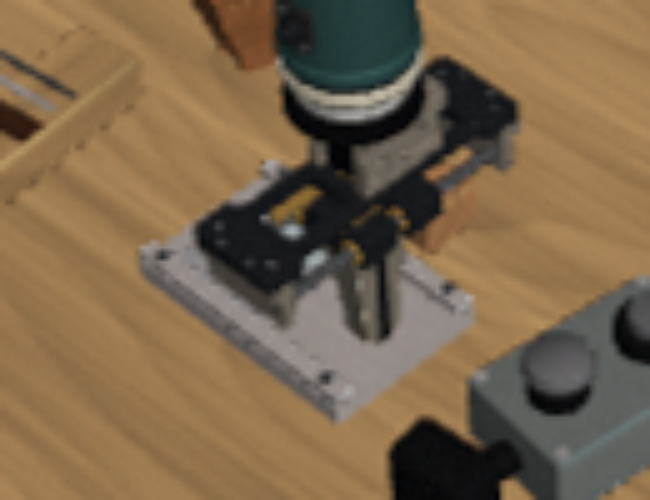

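Run:
```python
from h import *
u=np.array([-np.sin(PY),np.cos(PY),0]); p=np.array([537,-250.5,-2])-24*u
c=robot.observe()["tcp_pos"]
robot.servo_line([c[0],c[1],40],feed=150)
robot.servo_line([p[0],p[1],40],feed=200)
l=guarded([p[0],p[1],20],[0,0,-1],22,22,3,100); print(l,robot.observe()["contact_force"])
if l[-1][1]<3:
    print(guarded(p,u,50,25,15,80)); print(guarded(p+50*u,u,45,2.5,7,40))
o=robot.observe();print(o["t"],o["tcp_pos"],o["contact_force"])
shot("scene","g10.png"); a=cv2.imread("pics/g10.png")[130:230,160:290]; cv2.imwrite("pics/g11.png",cv2.resize(a,None,fx=5,fy=5))
print([(world(d["at"],"scene"),d["confidence"]) for d in viewer.pinpoint("gate_face","scene")[:1]])
```

```text
[(22, 0.6, 22.49)] [-0.01627997 -0.12467929  0.64141765]
[(25, 0.1, 22.95), (50, -0.8, 23.41)]
[(2.5, 0.7, 23.66), (5.0, 0.1, 23.91), (7.5, 0.6, 24.16), (10.0, 1.0, 24.41), (12.5, 0.7, 24.66), (15.0, 0.8, 24.91), (17.5, 0.8, 25.16), (20.0, 4.1, 25.41), (22.5, 9.5, 25.66)]
25.6583 [ 538.93891783 -205.42215145   -1.84407126] [ 0.11388295 -9.50301079 -4.04263636]
[(array([ 539.79786602, -196.06050493,   36.24944243]), 0.83)]
```

View pics/g11.png

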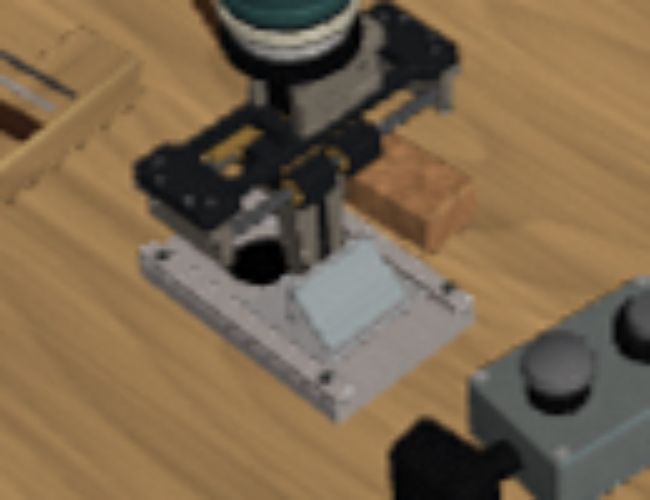

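Run:
```python
from h import *
u=np.array([-np.sin(PY),np.cos(PY),0]); p=np.array([537,-250.5,-2])-24*u
print(guarded(p+72.5*u,u,7,2.5,14,40)); o=robot.observe();print(o["tcp_pos"],o["contact_force"])
c=p+69*u; robot.servo_line(list(c),feed=60); robot.servo_line([c[0],c[1],100],feed=200)
a=.128+np.pi/2; q=[438.5,255.5,100]; r=rot(q,a)
robot.movep(q,r); o=robot.observe();print(o["t"],o["tcp_pos"])
robot.servo_line([438.5,255.5,50],feed=150)
print(guarded([438.5,255.5,50],[0,0,-1],26,1.5,13,40)); o=robot.observe();print(o["t"],o["tcp_pos"],o["contact_force"])
```

```text
[(2.5, 13.7, 26.01), (5.0, 19.6, 26.26)]
[ 539.01092244 -205.5185132    -1.64860501] [  1.5310479  -19.68134385  -9.7648206 ]
28.95 [438.80493141 254.63660058  99.81536148]
[(1.5, 0.1, 29.68), (3.0, 0.2, 29.93), (4.5, 0.2, 30.18), (6.0, -0.1, 30.43), (7.5, 0.9, 30.68), (9.0, 0.4, 30.93), (10.5, 0.3, 31.18), (12.0, -0.5, 31.43), (13.5, 0.6, 31.68), (15.0, 3.6, 31.93), (16.5, 2.4, 32.18), (18.0, 15.6, 32.43)]
32.4333 [438.15075587 255.48697049  32.89016292] [-7.13126032 -1.45306538 15.61485049]
```

Run:
```python
from h import *
print(guarded([438.5,255.5,32],[0,0,-1],1.5,1.5,40,40)); print(robot.observe()["tcp_pos"])
robot.servo_line([438.5,255.5,100],feed=200)
q=[467.6,-12.3,100]; robot.movep(q,rot(q,-.185+np.pi/2))
shot("scene","r1.png"); print([(world(d["at"],"scene"),d["confidence"]) for d in viewer.pinpoint("rocker_raised_end","scene")[:1]])
o=robot.observe();print(o["t"],o["tcp_pos"])
a=cv2.imread("pics/r1.png"); b=np.hstack([cv2.resize(a[y:y+75,x:x+80],None,fx=5,fy=5,interpolation=cv2.INTER_CUBIC) for x,y in((335,220),(235,165))]); cv2.imwrite("pics/r2.png",b)
```

```text
[(1.5, 31.0, 32.68)]
[438.23515251 255.59227351  32.57639499]
[(array([435.12505802, 252.3883735 ,  62.00651324]), 0.52)]
34.3333 [467.7859688  -10.72080921  99.6293786 ]
```

View pics/r2.png

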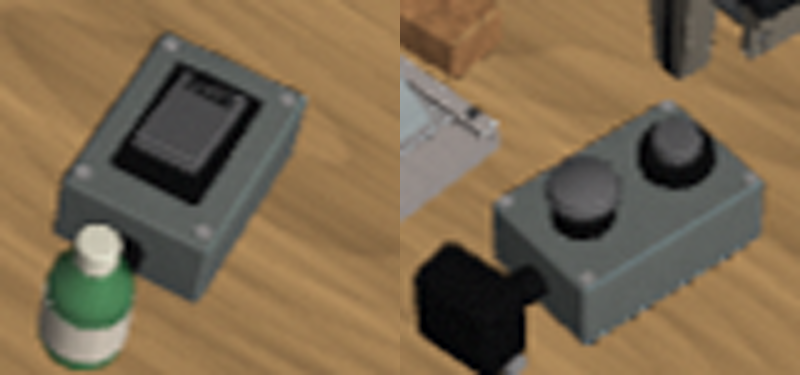

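Rocker is on: the end with the ribs (left crop, 205,95) is down and the outer end is raised. The fingertips hang above the start button (680,75), clear of the mushroom. Now the start button.

Run:
```python
from h import *
robot.servo_line([467.6,-12.3,46],feed=150)
print(guarded([467.6,-12.3,46],[0,0,-1],20,1.5,14,40)); o=robot.observe();print(o["t"],o["tcp_pos"],o["contact_force"])
robot.servo_line([467.6,-12.3,110],feed=150)
shot("scene","s1.png"); print([(n,[(world(d["at"],"scene"),round(d["confidence"],2)) for d in viewer.pinpoint(n,"scene")[:1]]) for n in("gate_face","rocker_raised_end","start_top")],robot.observe()["contact_force"],robot.observe()["t"])
```

```text
[(1.5, 0.5, 35.09), (3.0, 0.1, 35.34), (4.5, 1.3, 35.59), (6.0, 2.8, 35.84), (7.5, 3.5, 36.09), (9.0, 5.0, 36.34), (10.5, 8.4, 36.59), (12.0, 26.2, 36.84)]
36.8417 [467.96714835 -12.27907386  35.44993837] [-4.50265377  1.64585942 26.18881802]
[('gate_face', [(array([ 539.7854798 , -195.68202334,   36.8381684 ]), 0.9)]), ('rocker_raised_end', [(array([435.98933503, 250.89576214,  61.47253143]), 0.57)]), ('start_top', [(array([467.06963513, -12.455983  ,  74.53251908]), 0.51)])] [-0.26339471  0.75024656 -0.19340661] 37.7
```

The button bottomed out (spring force rising to 5 N, then a hard stop at 66 mm real height) and has sprung back; the gate and rocker are still in place.

```bash
python3 -c "
from cell import robot
print(robot.job_done())"
```

```text
the job is handed in; nothing more can be done
None
```

I opened the gate to its stop, pressed the rocker down so it stays on, and pressed the start button fully in and released it. They were done in that order, and the job was handed in at about 38 s. The first gate push passed over the face without touching because the fingertips sat 30 mm higher than reported, so I corrected the height and pushed again. I avoided the stop button and the loose items, and the pictures I viewed showed no sign of either being disturbed.

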